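# Take the worn battery pack out of the desk power backup and close it up

## Task

The white power backup unit on the desk is going into storage, so its battery has to come out. Squeeze the release tab of the battery cover inward, pivot the cover up out of its frame and lay it flat on the desk, right side up; then lift the black battery pack out by its handle and set it down gently, flat in the wire tray. Finally refit the cover, lugs first, so that it lies flush and its tab has snapped back out, and leave everything else on the desk as it is.

Things in the scene. Friction and masses are not known exactly. Their poses are not given: they have to be found in the camera images.
- unit: white power backup unit, fixed. Sizes in mm. Origin: on the desk under the centre of its battery bay; x away from the robot, y left, z up. Battery part x +-105, y +-62, deck 72 high; outlet bank y 62 to 152, 86 high, with a charger block plugged in (x -88 to -36, y 86 to 128, top 128). 30 mm or more of desk beyond the battery part is free
- unit_deck (a point): centre of the battery bay at deck height (72). Cover off: recess 160 (x) by 100 (y), 4 deep, with side ledges (|y| 40 to 50) at height 68 that carry the cover plate; below, the pack chamber 132 by 80, floor at height 6. The decks at both ends are lips 4 thick (heights 68 to 72) ending at x -80 and +80, hollow underneath (heights 50 to 68) to |x| 92
- unit_hinge (a point): under the edge of the near lip: unit x -80, y 0, height 67. The cover's lugs sit under this lip, and the cover pivots about the line through this point along the unit's y. Swung up by 0.2 rad or more, the cover can be drawn out along its own +x by 16 mm to free the lugs. It goes back the same way: held tilted, lugs fed under the lip, then pivoted down
- cover: loose white cover, plate 155 (x) by 96 (y) by 4, 0.11 kg, seated at the start. Origin: centre, level with the bottom of its two stiffening ribs (plate underside z 13, top z 17): on the desk when it lies flat, at unit (0, 0, 55) when seated, play 2 in x and y, 1.5 in z. x from lugs to tab, along the unit's x. Two lugs reach to x -91 (|y| 18 to 36, z 5.5 to 10.5), 14 past the plate
- cover_grip (a point): where to pinch the cover from above, fingers closing along its x: cover x 55, y 0, z 37 (20 above the plate), midway between the fixed finger wall (x 40 to 46, 44 wide, z 17 to 42) and the squeezed tab. Over wall and tab 38 mm, squeezed 30: one pinch frees the catch and holds the cover. Plate and deck on either side of them are free
- tab (a joint): travel in m of the upright release tab (cover x 73 to 78, 36 wide, z 2 to 42) toward the finger wall: 0 out, 0.008 fully squeezed; its spring pushes 2 N at 0, 6 N at 0.008. Its catch under the far lip is free from about 0.006. Let go with the cover seated it springs out under the lip; unsqueezed, it snaps in when the cover is pushed down at the finger wall with about 10 N
- cover_lug_end (a point): top of the plate at its lug end, cover x -77, y 0, z 17: 72 above the desk when seated
- cover_tab_end (a point): top of the plate near the tab, cover x 70, y 0, z 17: 72 above the desk when seated
- pack: the battery pack, black, 124 (x) by 72 (y) by 36, about 0.5 kg, loose in the bay (about 4 mm play all round), with an upright pull handle on its top: a bar 12 thick (y), 70 long (x), z 36 to 60. Origin: centre of its underside; its long side lies along the unit's x
- pack_grip (a point): on the pull handle, 55 above the pack's underside, 5 below its top; take it from above, fingers closing along the pack's y
- tray: the wire tray for spent batteries, dark steel, fixed, 230 (x) by 170 (y) outside, 45 high, walls 4 thick. Origin: centre of its underside
- tray_floor (a point): centre of the tray's inner floor, 4 above the desk
- stapler: black stapler 150 long, 55 high, loose, stands beyond the gap between unit and tray; leave alone. The desk in that gap, from 0.40 to 0.59 m ahead of the robot, is clear
- mouse: white mouse 110 long, 34 high, loose, on the right; leave alone
- pen_cup: steel pen cup 76 across with pens to 150 high, loose, at the far right; leave alone
- tape_dispenser: black tape dispenser 140 long, 84 high, loose, at the far left; leave alone
- mug: white mug 80 across, 95 high, loose, on the right; leave alone
- calculator: grey calculator 150 by 100, loose, on the left; leave alone
- hole_punch: black and steel hole punch, 120 by 100, 70 high, loose, at the far right; leave alone
Not all that is in view belongs to the job. Leave any pink look-alike of the cover alone.

How it is judged:
On the way, in this order (a step that is already met when the one before it is completed fails the run):
1. the release tab is squeezed in while the cover is still in its frame (value of joint tab above 0.004 m and z of each of cover_tab_end, cover_lug_end in the frame of unit below 0.078 m), for 0.1 s.
2. the tab end of the cover is pivoted up out of the frame, the lug end still in its slot (z of cover_tab_end in the frame of unit above 0.083 m and z of cover_lug_end in the frame of unit below 0.08 m and x of cover_lug_end in the frame of unit below -0.068 m).
3. the cover lies flat on the desk, right side up, and is let go (height (world z) of cover below 0.01 m and angle between cover's own z axis and vertical below 0.1 rad and contact force between cover and the fingers below 0.2 N and linear speed of cover below 0.02 m/s), for 0.2 s.
4. the battery pack stands flat in the wire tray and is let go (horizontal distance between pack and tray_floor below 0.09 m and z of pack in the frame of tray_floor below 0.006 m and angle between pack's own z axis and vertical below 0.08 rad and contact force between pack and the fingers below 0.2 N and linear speed of pack below 0.02 m/s), for 0.2 s.
At the end, for the whole second after the job is handed in: the cover is back in the unit with its lugs in the slot, flush with the deck within 3 mm at both ends, its tab sprung out again (within 3 mm of fully out), and the battery pack stands flat (within 0.08 rad) on the floor of the wire tray; both at rest and let go (z of cover_tab_end in the frame of unit between 0.069 and 0.075 m and z of cover_lug_end in the frame of unit between 0.069 and 0.075 m and horizontal distance between cover_lug_end and unit_hinge below 0.008 m and angle between the x axis of cover and the x axis of unit, either way round below 0.06 rad and value of joint tab below 0.003 m and linear speed of each of cover, pack below 0.02 m/s and horizontal distance between pack and tray_floor below 0.09 m and z of pack in the frame of tray_floor below 0.006 m and angle between pack's own z axis and vertical below 0.08 rad); the robot touches nothing.
It fails at once if the battery pack is dropped (falls free faster than 0.7 m/s) (linear speed of pack above 0.7 m/s and contact force between pack and the fingers below 0.2 N).
It fails at once if something else on the desk is shifted by more than 25 mm (distance of any of stapler, mouse, pen_cup, tape_dispenser, mug, calculator, hole_punch from where it was at the start of the episode above 0.025 m).
It also fails if it takes over 70 s, if anything falls off the work surface, if the arm or the gripper's body presses on something with over 40 N, if the wrist force passes 120 N, or if a joint passes its speed limit or range.

## Robot

A 7-joint arm with a two-finger parallel gripper is mounted at the origin on the work surface. World frame = base frame: x ahead of the robot, y to its left, z up, the work surface at z = 0. Lengths are in m, angles in rad, forces in N, time in s.
With the tool pointing down it reaches from about 0.35 to 0.9 m from the base axis. Payload 7.2 kg.
Tool frame: the origin (TCP) lies midway between the tips of the shut fingers; the grasp point (between the pads) lies 19 mm behind it; z points along the fingers, y is the line along which they close (so a half turn about z gives the same grasp; the last joint's range is limited). The gripper opens to 88 mm and grips with 3 to 60 N. Pads are 20 mm wide; open, the fingers measure 115 mm over their backs; the gripper's body (75 mm by 178 mm) begins 61 mm behind the grasp point.
Start: joints at [1.224, 0.411, -0.013, 1.596, 0.006, 1.134, -0.082], TCP at [0.172, -0.601, 0.223] pointing down, gripper open.
Joint ranges: [-2.95, 2.95], [-0.29, 1.99], [-1.47, 1.44], [0.14, 2.54], [-1.03, 4.17], [0.13, 1.85], [-2.86, 2.86]. Speed limits (rad/s): [2.39, 2.39, 3.01, 3.01, 3.14, 3.14, 3.14].

## Interface

Orientations are given as a unit quaternion [w, x, y, z].
In Python, from rig import manip gives the robot as it stands.
- The arm moves only by the tool step_arm, never from a script. Its argument "motion" is a list that holds one entry, the list of rows, each a list of 6 numbers: the shift along the tool's x, y, z scaled (see below), then the turn, a rotation vector about the tool's x, y, z scaled (see below). In form: [[[dx, dy, dz, wx, wy, wz], ...]]. A call has 1 to 20 rows; each row is the pose to reach, as a shift and turn from the pose commanded when the call began, along the tool's axes at that moment, turning the shorter way round; what a row does not reach only later rows make up. The controller multiplies each number of a shift by 0.75 m and each number of a turn by pi rad. A row lasts 1/12 s, in which the tool goes at most 41.7 mm and 7.16 degrees, less where a joint would pass 70% of its speed; a pose out of reach is approached as far as the arm can. A call with a number of a shift or a turn outside -1 to 1 is refused whole. A call with a gripper value outside its range is refused whole. "gripper" is the opening, from -1 (shut) to 1 (fully open), set as the call begins (left out, the last holds). The fingers move at their own pace and stop on an object; "newtons" is the grip in N (left out, the last holds). Time passes only in rows, so rows that repeat a pose let the fingers close. It gives the time, the measured TCP pose, the force, the opening and the grip force at its end, in the units of the state.
- manip.sense(): the state, without advancing time (a new reading comes with each control period).
- manip.capture(name): name is "side" or "top" or "wrist"; returns a dict with "image" (420x560x3 uint8, blue, green, red), "camera_matrix" (3x3 intrinsics, pixels), "rvec" (rotation vector, rad) and "tvec" (3), from world to camera coordinates, as OpenCV has them; the wrist camera has in their place "tool_from_camera" (4x4, takes a point from camera to tool coordinates, whose origin is the TCP and whose axes are the flange's). Camera axes: x right, y down, z forward; pixel columns grow to the right and rows downward; lengths in m; the calibration is good to about 2 mm. A picture is of the moment at which its call begins: read the wrist's pose just before it. There is no depth.
- manip.finish_job(): hands the job in; it is judged then, once.
The state is a dict: "time": time; "qpos": joint angles; "qvel": joint speeds; "effort": joint torques, N m; "ee_pos": TCP position; "tcp_rot": TCP orientation; "ft_force": force on the tool from outside, world axes, zero at the start; "torque": the same for the moment, N m; "finger_gap": finger opening in m; "grasp_force": force on a finger pad.
Only numpy, scipy, OpenCV 4.12 (cv2) and the standard library are available. Lean on these libraries where they do the work, as an engineer would, in place of code of your own. Each camera call takes 0.05 s, during which the arm holds its last target. There are 200 camera calls.

## Working session

There is one attempt and no reset: what is moved stays moved. The work goes in short steps, Python scripts to look and compute and a tool call to move; the robot and the scene stay as the last step left them, time stands still between calls to the robot, and variables do not carry over. Pictures are saved under pics/ and viewed, at most 10 in all, crops included, and the job is handed in when it is done.

Besides the shell and the picture viewer there is one more tool, called after "Request:" by a JSON object that holds its "name" and its "arguments", one argument or row to a line. step_arm: Moves the arm, as the interface text tells. Its arguments: {"type":"object","properties":{"motion":{"type":"array","items":{"type":"array","items":{"type":"array","items":{"type":"number","minimum":-1,"maximum":1}}}},"gripper":{"type":"number"},"newtons":{"type":"number"}},"required":["motion"]}

```bash
mkdir -p pics; ls; python3 - <<'E'
from rig import manip
import cv2
s=manip.sense(); print(s)
for n in("top","side"):
    c=manip.capture(n); cv2.imwrite(f"pics/{n}0.png",c["image"]); print(n,c["camera_matrix"],c["rvec"],c["tvec"])
E
```

```text
pics
{'time': 0.0, 'qpos': array([ 1.2237629 ,  0.41189538, -0.01271386,  1.59702041,  0.0056235 ,
        1.13434016, -0.08220979]), 'qvel': array([-8.27867595e-07, -1.17596597e-03,  4.95044438e-04, -9.71813361e-06,
        7.26524717e-04,  1.03330429e-04,  1.74327363e-03]), 'effort': array([ 1.19828146e-04, -5.87942934e+01,  6.42205551e-01, -2.91068172e+01,
       -5.37276256e-02,  1.83061446e-02,  1.60099767e-04]), 'ee_pos': array([ 0.17183344, -0.60038356,  0.22182159]), 'tcp_rot': array([-7.93594734e-04,  9.90295061e-01,  1.38978523e-01, -1.80164684e-04]), 'ft_force': array([ 0.4368349 , -0.59082049, -0.11423831]), 'torque': array([-0.04618142, -0.04821579,  0.01685885]), 'grasp_force': 0.0, 'finger_gap': 0.0875914661912397}
top [[452.48334301   0.         278.04913703]
 [  0.         452.48334301 203.25866847]
 [  0.           0.           1.        ]] [ 2.17919748 -2.16526973  0.06680592] [0.02744388 0.49653173 1.58802758]
side [[423.71361016   0.         276.70641078]
 [  0.         423.71361016 204.97336115]
 [  0.           0.           1.        ]] [ 0.44741678 -2.76430578  1.10056341] [0.48312241 0.17990324 1.11074168]
```

View pics/top0.png

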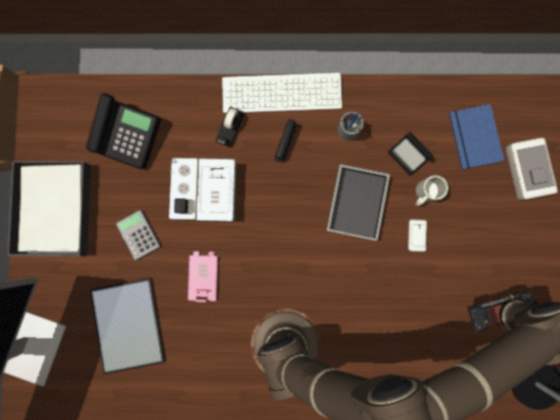

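View pics/side0.png

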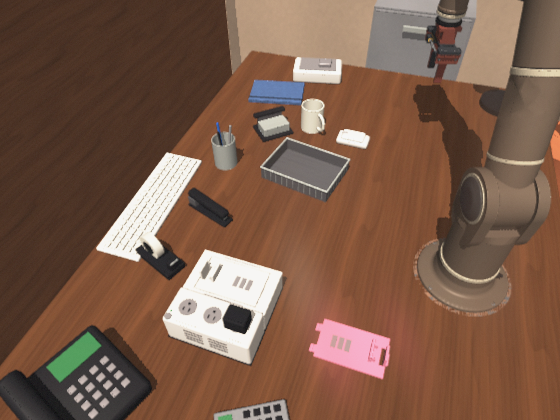

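The unit, with outlets at left, is at top (202,189) and its white seated cover is at (216,190). The pink look-alike at (203,277) is not the one meant, and neither is the white box at (530,168), which has no outlet bank. The tray is at (359,203). I'll confirm with an enlarged crop.

```bash
python3 - <<'E'
import cv2,numpy as np
a=cv2.imread("pics/top0.png")
x=cv2.resize(a[145:235,155:245],(600,600),interpolation=cv2.INTER_CUBIC)   # x6.667
cv2.imwrite("pics/c1.png",x)
y=cv2.resize(a[155:250,315:405],None,fx=6,fy=6,interpolation=cv2.INTER_CUBIC)
cv2.imwrite("pics/c2.png",y)
E
```

```text
(no output)
```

View pics/c1.png

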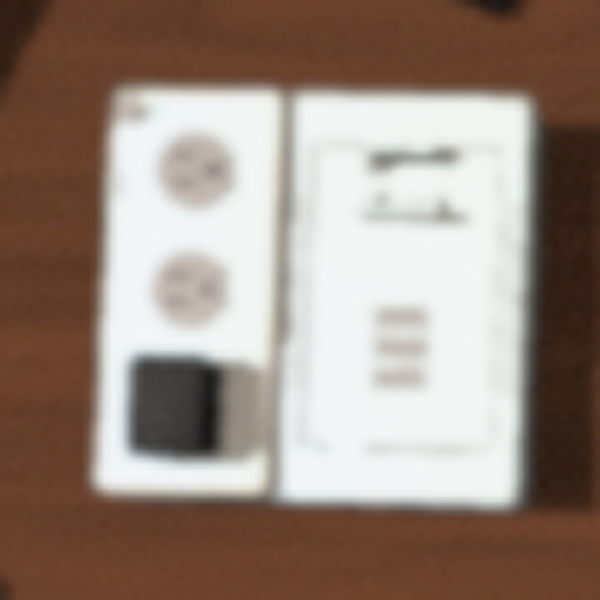

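View pics/c2.png

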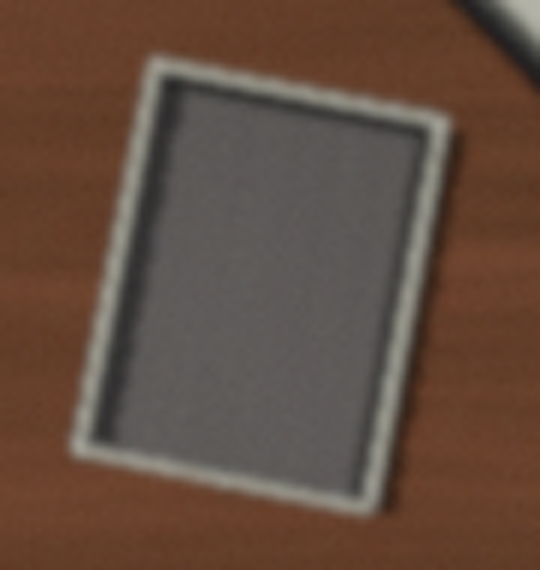

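The crop confirms it: the near-white cover, with finger wall and tab slots at crop (415,185) and the far side up, sits beside the outlets and charger. The deck corners are (292,93), (535,97), (522,508) and (275,500). The tray's outer rim corners are (150,57), (452,115), (376,517) and (72,452).

```bash
cat > h.py <<'E'
import cv2,numpy as np
from scipy.optimize import least_squares
from scipy.spatial.transform import Rotation as R
def place(pts,p):
    c,s=np.cos(p[2]),np.sin(p[2]); pts=np.array(pts,float)
    return np.c_[p[0]+c*pts[:,0]-s*pts[:,1],p[1]+s*pts[:,0]+c*pts[:,1],pts[:,2]]
def fit(cam,pts,px,p0):
    K,rv,tv=[np.array(cam[k],float) for k in("camera_matrix","rvec","tvec")]
    f=lambda p:(cv2.projectPoints(place(pts,p),rv,tv,K,None)[0][:,0]-px).ravel()
    r=least_squares(f,p0); return r.x,np.abs(r.fun).max()
def wristcam(cam,s):
    T=np.eye(4);w,x,y,z=s["tcp_rot"];T[:3,:3]=R.from_quat([x,y,z,w]).as_matrix();T[:3,3]=s["ee_pos"]
    E=np.linalg.inv(T@cam["tool_from_camera"])
    return dict(camera_matrix=cam["camera_matrix"],rvec=cv2.Rodrigues(E[:3,:3])[0],tvec=E[:3,3])
E
python3 - <<'E'
from rig import manip
from h import *
c=manip.capture("top")
px=(np.array([(112,88),(95,492),(535,97),(522,508)])+.5)/6.667-.5+[155,145]
print(fit(c,[(.105,.152,.086),(-.105,.152,.086),(.105,-.062,.072),(-.105,-.062,.072)],px,[.5,.2,0]))
px=(np.array([(150,57),(452,115),(376,517),(72,452)])+.5)/6-.5+[315,155]
print(fit(c,[(.115,.085,.045),(.115,-.085,.045),(-.115,-.085,.045),(-.115,.085,.045)],px,[.5,-.3,0]))
s=manip.sense(); print(R.from_quat(s["tcp_rot"][[1,2,3,0]]).as_matrix().round(3))
w=manip.capture("wrist");print(w["tool_from_camera"])
E
```

```text
(array([ 0.53912504,  0.24643565, -0.01685932]), np.float64(0.6139877069313968))
(array([ 0.50049976, -0.24985699, -0.19622761]), np.float64(1.468457200174612))
[[ 0.961  0.275 -0.   ]
 [ 0.275 -0.961  0.001]
 [-0.    -0.001 -1.   ]]
[[-2.64565342e-04 -9.70547185e-01 -2.40910963e-01  6.40376946e-02]
 [ 9.99999760e-01 -1.02461625e-04 -6.85404412e-04 -1.35234342e-03]
 [ 6.40533193e-04 -2.40911087e-01  9.70546979e-01 -1.61395245e-01]
 [ 0.00000000e+00  0.00000000e+00  0.00000000e+00  1.00000000e+00]]
```

```bash
cat >> h.py <<'E'
U=np.array([.539,.2465,-.017])
def tool(p,yaw,tilt=0.):
    """pose: tool y at heading yaw, z down; tilt raises the +heading side"""
    M=R.from_euler('z',yaw)*R.from_euler('y',-tilt)*R.from_matrix(np.array([[0,1,0],[1,0,0],[0,0,-1.]]))
    return np.array(p,float),M
def rows(targets,ref=None):
    from rig import manip
    s=manip.sense(); q=s["tcp_rot"]
    p0,R0=ref if ref else (s["ee_pos"],R.from_quat(q[[1,2,3,0]]))
    print("ee",s["ee_pos"].round(4),"t",round(s["time"],2))
    for p,M in targets:
        print(np.r_[R0.inv().apply(p-p0)/.75,(R0.inv()*M).as_rotvec()/np.pi].round(4).tolist())
E
python3 - <<'E'
from h import *
g=place([(.055,0,.25)],U)[0]
rows([tool(g,U[2])])
E
```

```text
ee [ 0.1719 -0.6006  0.2221] t 0.2
[0.8515, -0.9298, -0.0363, -0.0003, -0.0002, -0.4058]
```

Request:
{"name": "step_arm", "arguments": {
  "motion": [
    [[0.85,-0.93,-0.036,0,0,-0.406],[0.85,-0.93,-0.036,0,0,-0.406],[0.85,-0.93,-0.036,0,0,-0.406],[0.85,-0.93,-0.036,0,0,-0.406],[0.85,-0.93,-0.036,0,0,-0.406],[0.85,-0.93,-0.036,0,0,-0.406],[0.85,-0.93,-0.036,0,0,-0.406],[0.85,-0.93,-0.036,0,0,-0.406],[0.85,-0.93,-0.036,0,0,-0.406],[0.85,-0.93,-0.036,0,0,-0.406],[0.85,-0.93,-0.036,0,0,-0.406],[0.85,-0.93,-0.036,0,0,-0.406],[0.85,-0.93,-0.036,0,0,-0.406],[0.85,-0.93,-0.036,0,0,-0.406],[0.85,-0.93,-0.036,0,0,-0.406],[0.85,-0.93,-0.036,0,0,-0.406],[0.85,-0.93,-0.036,0,0,-0.406],[0.85,-0.93,-0.036,0,0,-0.406],[0.85,-0.93,-0.036,0,0,-0.406],[0.85,-0.93,-0.036,0,0,-0.406]]
  ],
  "gripper": 0.5,
  "newtons": 25
}}

```text
time: 1.87
ee_pos: [0.5436, 0.1466, 0.2463]
tcp_rot: [0.0, 0.713, 0.701, -0.0]
ft_force: [1.3, -0.5, -0.1]
finger_gap: 0.0657
grasp_force: 0.0
```

```bash
python3 - <<'E'
from h import *
from rig import manip
g=place([(.055,0,.25)],U)[0]
rows([tool(g,U[2])])
w=manip.capture("wrist"); cv2.imwrite("pics/w1.png",w["image"])
E
```

```text
ee [0.5436 0.1466 0.2463] t 1.87
[0.1331, 0.0649, -0.005, -0.0, 0.0001, -0.0001]
```

Request:
{"name": "step_arm", "arguments": {
  "motion": [
    [[0.133,0.065,-0.005,0,0,0],[0.133,0.065,-0.005,0,0,0],[0.133,0.065,-0.005,0,0,0],[0.133,0.065,-0.005,0,0,0],[0.133,0.065,-0.005,0,0,0],[0.133,0.065,-0.005,0,0,0]]
  ]
}}

```text
time: 2.42
ee_pos: [0.5932, 0.2431, 0.2496]
tcp_rot: [0.0, 0.713, 0.701, -0.001]
ft_force: [0.7, 0.2, 0.2]
finger_gap: 0.0653
grasp_force: 0.0
```

```bash
python3 - <<'E'
from h import *
from rig import manip
s=manip.sense();print(s["ee_pos"],s["qvel"].round(3))
w=manip.capture("wrist"); cv2.imwrite("pics/w1.png",w["image"])
c=wristcam(w,s)
L=[(x,y,.072) for x in(.105,-.105) for y in(.062,-.062)]+[(.046,.022,.097),(.046,-.022,.097),(.073,.018,.097),(.078,-.018,.097)]
print(cv2.projectPoints(place(L,U),c["rvec"],c["tvec"],c["camera_matrix"],None)[0][:,0].round(1).tolist())
E
```

```text
[0.59315369 0.2431464  0.24963728] [ 0.025 -0.018  0.005  0.009  0.002  0.    -0.001]
[[326.7, 136.8], [322.7, 244.0], [134.5, 136.8], [146.4, 243.8], [272.3, 176.4], [272.5, 217.1], [298.2, 180.2], [302.3, 213.5]]
```

View pics/w1.png

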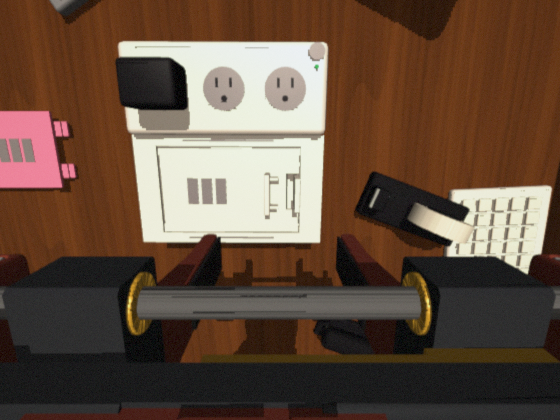

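The wrist view shows the unit, with the deck's front edge from (142,243) to (323,243), the finger wall at (267,195) and the tab at (293,195). I'll check the corners in an enlarged crop.

```bash
python3 - <<'E'
import cv2
a=cv2.imread("pics/w1.png")
cv2.imwrite("pics/c3.png",cv2.resize(a[120:255,130:330],None,fx=4,fy=4,interpolation=cv2.INTER_CUBIC))
E
```

```text
(no output)
```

View pics/c3.png

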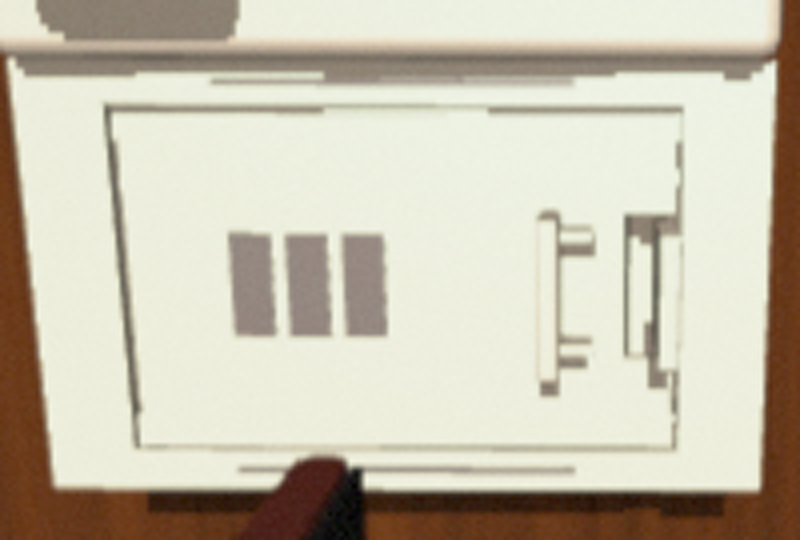

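In the crop, the deck's bottom corners are (53,490) and (761,493). The recess corners are TL (105,104), TR (683,107), BR (675,450) and BL (137,447).

```bash
python3 - <<'E'
from h import *
from rig import manip
s=manip.sense();w=manip.capture("wrist");c=wristcam(w,s)
px=(np.array([(53,490),(761,493),(105,104),(683,107),(675,450),(137,447)])+.5)/4-.5+[130,120]
L=np.array([(-.105,-.062,.072),(.105,-.062,.072),(-.08,.05,.072),(.08,.05,.072),(.08,-.05,.072),(-.08,-.05,.072)])
p,e=fit(c,L,px,U);print(p,e)
print((cv2.projectPoints(place(L,p),c["rvec"],c["tvec"],c["camera_matrix"],None)[0][:,0]-px).round(1).tolist())
g=place([(.055,0,.11),(.055,0,.076)],p)
rows([tool(x,p[2]) for x in g])
E
```

```text
[ 0.53595458  0.24812674 -0.02261897] 0.694368117927354
[[0.3, -0.6], [-0.2, -0.4], [-0.4, -0.1], [0.4, -0.1], [0.5, 0.6], [-0.5, 0.7]]
ee [0.5934 0.2421 0.2501] t 2.52
[0.0065, -0.0034, 0.1868, 0.0, 0.0004, 0.0014]
[0.0066, -0.0034, 0.2322, 0.0, 0.0004, 0.0014]
```

```bash
sed -i 's/^U=.*/U=np.array([.5365,.2475,-.021])/' h.py; python3 - <<'E'
from h import *
g=place([(.055,0,.11),(.055,0,.076)],U)
rows([tool(x,U[2]) for x in g])
E
```

```text
ee [0.5934 0.2421 0.2501] t 2.52
[0.0058, -0.0027, 0.1868, 0.0, 0.0004, 0.0009]
[0.0059, -0.0027, 0.2322, 0.0, 0.0004, 0.0009]
```

Request:
{"name": "step_arm", "arguments": {
  "motion": [
    [[0.006,-0.003,0.187,0,0,0.001],[0.006,-0.003,0.187,0,0,0.001],[0.006,-0.003,0.187,0,0,0.001],[0.006,-0.003,0.187,0,0,0.001],[0.006,-0.003,0.187,0,0,0.001],[0.006,-0.003,0.187,0,0,0.001]]
  ]
}}

```text
time: 3.02
ee_pos: [0.5913, 0.2471, 0.1101]
tcp_rot: [-0.0, 0.714, 0.7, -0.0]
ft_force: [0.6, -1.0, 1.3]
finger_gap: 0.0659
grasp_force: 0.0
```

```bash
python3 - <<'E'
from h import *
from rig import manip
g=place([(.055,0,.076)],U)
rows([tool(x,U[2]) for x in g]); print(g)
w=manip.capture("wrist")["image"]; s=manip.capture("side")["image"]
cv2.imwrite("pics/d1.png",np.hstack([cv2.resize(w[60:420,:],(450,290)),cv2.resize(s[220:370,140:300],(320,290))]))
E
```

```text
ee [0.5913 0.2471 0.1101] t 3.02
[-0.001, 0.0003, 0.0455, -0.0002, 0.0002, 0.0]
[[0.59148787 0.24634508 0.076     ]]
```

View pics/d1.png

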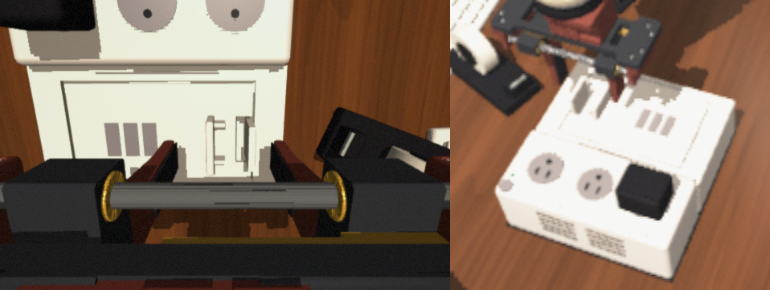

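The fingers straddle the wall (210,145) and tab (248,145), centred. Now I'll go down and squeeze.

Request:
{"name": "step_arm", "arguments": {
  "motion": [
    [[0,0,0.015,0,0,0],[0,0,0.03,0,0,0],[0,0,0.044,0,0,0],[0,0,0.044,0,0,0]]
  ]
}}

```text
time: 3.45
ee_pos: [0.59, 0.2474, 0.0744]
tcp_rot: [-0.0, 0.714, 0.7, -0.002]
ft_force: [0.0, -0.0, -1.0]
finger_gap: 0.0658
grasp_force: 0.0
```

Request:
{"name": "step_arm", "arguments": {
  "motion": [
    [[0,0,0,0,0,0],[0,0,0,0,0,0],[0,0,0,0,0,0],[0,0,0,0,0,0],[0,0,0,0,0,0],[0,0,0,0,0,0],[0,0,0,0,0,0],[0,0,0,0,0,0]]
  ],
  "gripper": -0.6,
  "newtons": 25
}}

```text
time: 4.12
ee_pos: [0.5917, 0.2484, 0.0774]
tcp_rot: [0.0, 0.714, 0.7, 0.0]
ft_force: [1.7, -0.7, 2.9]
finger_gap: 0.0298
grasp_force: 25.0
```

```bash
cat >> h.py <<'E'
def pivot(g0,th,draw=0.,yaw=None):
    """tool pose for the cover pivoted th about the hinge & drawn out; g0: TCP in unit frame (x,y,z) when seated"""
    yaw=U[2] if yaw is None else yaw
    h=np.array([-.08,0,.067]); v=R.from_euler('y',-th).apply(np.array(g0)-h+[draw,0,0])+h
    return tool(place([v],U)[0],yaw,th)
E
python3 - <<'E'
from h import *
g=(.0553,.0005,.0773)
ref=tool(place([g],U)[0],U[2])
rows([pivot(g,t) for t in np.arange(.05,.351,.05)]+[pivot(g,.35,d) for d in(.012,.024)],ref)
E
```

```text
ee [0.5917 0.2484 0.0774] t 4.12
[-0.0, -0.0009, -0.009, -0.0159, 0.0, 0.0]
[-0.0, -0.0023, -0.0179, -0.0318, -0.0, 0.0]
[-0.0, -0.0041, -0.0268, -0.0477, 0.0, 0.0]
[0.0, -0.0063, -0.0356, -0.0637, 0.0, 0.0]
[-0.0, -0.009, -0.0442, -0.0796, -0.0, 0.0]
[-0.0, -0.0121, -0.0527, -0.0955, -0.0, 0.0]
[-0.0, -0.0156, -0.061, -0.1114, 0.0, 0.0]
[-0.0, -0.0006, -0.0665, -0.1114, -0.0, 0.0]
[0.0, 0.0144, -0.072, -0.1114, -0.0, 0.0]
```

Request:
{"name": "step_arm", "arguments": {
  "motion": [
    [[0,0,-0.0045,-0.008,0,0],[0,-0.0009,-0.009,-0.016,0,0],[0,-0.0015,-0.0135,-0.024,0,0],[0,-0.0023,-0.018,-0.032,0,0],[0,-0.0041,-0.027,-0.048,0,0],[0,-0.0063,-0.0356,-0.064,0,0],[0,-0.009,-0.044,-0.08,0,0],[0,-0.012,-0.053,-0.0955,0,0],[0,-0.012,-0.053,-0.0955,0,0],[0,-0.012,-0.053,-0.0955,0,0]]
  ]
}}

```text
time: 4.95
ee_pos: [0.5814, 0.249, 0.1175]
tcp_rot: [0.107, 0.705, 0.693, 0.105]
ft_force: [-0.8, -0.1, -1.6]
finger_gap: 0.0293
grasp_force: 25.0
```

Request:
{"name": "step_arm", "arguments": {
  "motion": [
    [[0,0.009,0,0,0,0],[0,0.018,0,0,0,0],[0,0.027,0,0,0,0],[0,0.036,0,0,0,0],[0,0.036,0,0,0,0],[0,0.036,0,0,0,0],[0,0.045,-0.03,0,0,0],[0,0.055,-0.064,0,0,0],[0,0.075,-0.127,0,0,0],[0,0.075,-0.127,0,0,0],[0,0.075,-0.127,0,0,0]]
  ]
}}

```text
time: 5.87
ee_pos: [0.6092, 0.2492, 0.228]
tcp_rot: [0.108, 0.706, 0.692, 0.107]
ft_force: [-0.0, 0.6, -1.1]
finger_gap: 0.0293
grasp_force: 25.0
```

```bash
python3 - <<'E'
from h import *
from rig import manip
rows([tool((.545,.08,.15),U[2]),tool((.545,.08,.05),U[2])])
s=manip.capture("side")["image"]; cv2.imwrite("pics/s2.png",s[:,60:460])
E
```

```text
ee [0.6092 0.2492 0.228 ] t 5.87
[-0.2275, -0.1084, 0.0742, 0.0971, -0.0009, 0.0003]
[-0.2279, -0.1485, 0.2014, 0.0971, -0.0009, 0.0003]
```

View pics/s2.png

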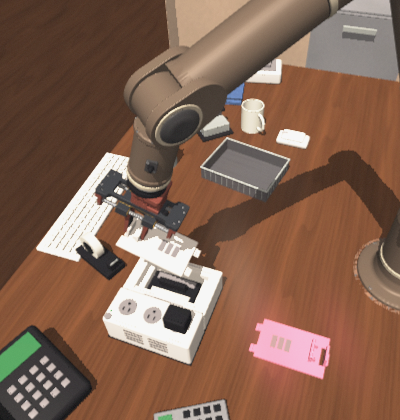

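The cover is out and hangs from the gripper at (150,245). The bay, with the black pack, is open.

Request:
{"name": "step_arm", "arguments": {
  "motion": [
    [[-0.2275,-0.108,0.074,0.097,0,0],[-0.2275,-0.108,0.074,0.097,0,0],[-0.2275,-0.108,0.074,0.097,0,0],[-0.2275,-0.108,0.074,0.097,0,0],[-0.2275,-0.108,0.074,0.097,0,0],[-0.2275,-0.108,0.074,0.097,0,0],[-0.228,-0.128,0.137,0.097,0,0],[-0.228,-0.148,0.201,0.097,0,0],[-0.228,-0.148,0.201,0.097,0,0],[-0.228,-0.148,0.201,0.097,0,0]]
  ]
}}

```text
time: 6.75
ee_pos: [0.5386, 0.0776, 0.042]
tcp_rot: [-0.005, 0.714, 0.7, -0.006]
ft_force: [-0.1, -0.3, -1.1]
finger_gap: 0.0294
grasp_force: 25.0
```

```bash
python3 - <<'E'
from h import *
rows([tool((.545,.08,.0225),U[2])])
E
```

```text
ee [0.5386 0.0776 0.042 ] t 6.75
[0.0033, 0.0088, 0.0259, -0.0046, 0.0005, 0.0007]
```

Request:
{"name": "step_arm", "arguments": {
  "motion": [
    [[0,0,0,0,0,0],[0,0,0.01,0,0,0],[0,0,0.02,0,0,0],[0,0,0.028,0,0,0],[0,0,0.033,0,0,0],[0,0,0.035,0,0,0],[0,0,0.035,0,0,0]]
  ]
}}

```text
time: 7.33
ee_pos: [0.5431, 0.0783, 0.0222]
tcp_rot: [-0.001, 0.714, 0.7, -0.002]
ft_force: [-2.9, -0.9, 8.1]
finger_gap: 0.0294
grasp_force: 25.0
```

Request:
{"name": "step_arm", "arguments": {
  "motion": [
    [[0,0,0,0,0,0],[0,0,-0.002,0,0,0],[0,0,-0.002,0,0,0]]
  ]
}}

```text
time: 7.58
ee_pos: [0.5433, 0.0783, 0.0232]
tcp_rot: [-0.001, 0.714, 0.7, -0.001]
ft_force: [0.1, -0.3, -2.4]
finger_gap: 0.0294
grasp_force: 25.0
```

Request:
{"name": "step_arm", "arguments": {
  "motion": [
    [[0,0,0,0,0,0],[0,0,0,0,0,0],[0,0,0,0,0,0],[0,0,0,0,0,0],[0,0,-0.05,0,0,0],[0,0,-0.1,0,0,0],[0,0,-0.16,0,0,0],[0,0,-0.25,0,0,0],[0,0,-0.25,0,0,0],[0,0,-0.25,0,0,0]]
  ],
  "gripper": 0.5
}}

```text
time: 8.42
ee_pos: [0.5468, 0.0795, 0.2168]
tcp_rot: [0.001, 0.714, 0.7, 0.002]
ft_force: [1.7, 1.3, 0.1]
finger_gap: 0.0659
grasp_force: 0.0
```

```bash
python3 - <<'E'
from h import *
from rig import manip
w=manip.capture("top");s=manip.capture("side")["image"]; 
a=w["image"][130:270,150:310]; cv2.imwrite("pics/s3.png",np.hstack([cv2.resize(a,None,fx=3,fy=3,interpolation=cv2.INTER_CUBIC),cv2.resize(s[130:340,120:360][:, :],(320,420))[:,:]]))
g=place([(0.010,0,.20),(0.010,0,.047)],U)
rows([tool(x,U[2]+np.pi/2) for x in g]+[tool(x,U[2]-np.pi/2) for x in g]); print(manip.sense()["qpos"].round(2))
E
```

```text
ee [0.5444 0.0783 0.2114] t 8.52
[0.2254, -0.0017, 0.0151, -0.0005, -0.0004, -0.4997]
[0.2254, -0.0013, 0.2191, -0.0005, -0.0004, -0.4997]
[0.2254, -0.0017, 0.0151, -0.0004, 0.0005, 0.5003]
[0.2254, -0.0013, 0.2191, -0.0004, 0.0005, 0.5003]
[ 0.3   0.38 -0.67  1.76  0.26  1.1  -0.48]
```

View pics/s3.png

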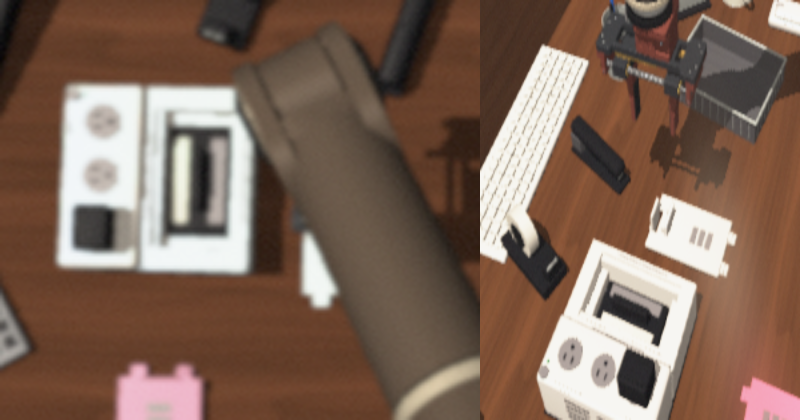

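The cover lies flat, right side up, at right (690,235), and the pack with its handle is visible in the open bay. Next is the pack.

Request:
{"name": "step_arm", "arguments": {
  "motion": [
    [[0.225,-0.002,0.015,0,0,-0.5],[0.225,-0.002,0.015,0,0,-0.5],[0.225,-0.002,0.015,0,0,-0.5],[0.225,-0.002,0.015,0,0,-0.5],[0.225,-0.002,0.015,0,0,-0.5],[0.225,-0.002,0.015,0,0,-0.5],[0.225,-0.002,0.015,0,0,-0.5],[0.225,-0.002,0.015,0,0,-0.5],[0.225,-0.002,0.015,0,0,-0.5],[0.225,-0.002,0.015,0,0,-0.5],[0.225,-0.002,0.015,0,0,-0.5],[0.225,-0.002,0.015,0,0,-0.5],[0.225,-0.002,0.015,0,0,-0.5],[0.225,-0.002,0.015,0,0,-0.5],[0.225,-0.002,0.015,0,0,-0.5],[0.225,-0.002,0.015,0,0,-0.5],[0.225,-0.002,0.015,0,0,-0.5],[0.225,-0.002,0.015,0,0,-0.5]]
  ],
  "gripper": -0.09
}}

```text
time: 10.02
ee_pos: [0.5454, 0.2471, 0.1988]
tcp_rot: [-0.002, 0.01, 1.0, -0.0]
ft_force: [0.4, 0.2, 0.4]
finger_gap: 0.04
grasp_force: 0.0
```

```bash
python3 - <<'E'
from h import *
from rig import manip
g=place([(0.010,0,.20),(0.010,0,.1),(0.010,0,.047)],U)
rows([tool(x,U[2]+np.pi/2) for x in g]); s=manip.sense();print(s["qpos"].round(2),s["qvel"].round(2),s["finger_gap"])
E
```

```text
ee [0.5454 0.2471 0.1988] t 10.02
[-0.0014, 0.0003, -0.0016, -0.0001, -0.0015, 0.0001]
[-0.002, 0.0003, 0.1318, -0.0001, -0.0015, 0.0001]
[-0.0024, 0.0003, 0.2024, -0.0001, -0.0015, 0.0001]
[ 0.19  0.6  -1.03  1.64  0.54  1.22  0.6 ] [-0.   -0.   -0.   -0.01  0.   -0.    0.01] 0.040004373501810214
```

Request:
{"name": "step_arm", "arguments": {
  "motion": [
    [[-0.001,0,0.05,0,0,0],[-0.002,0,0.1,0,0,0],[-0.002,0,0.14,0,0,0],[-0.002,0,0.165,0,0,0],[-0.002,0,0.185,0,0,0],[-0.002,0,0.198,0,0,0],[-0.002,0,0.2,0,0,0],[-0.002,0,0.2,0,0,0],[-0.002,0,0.2,0,0,0]]
  ]
}}

```text
time: 10.77
ee_pos: [0.547, 0.2476, 0.0502]
tcp_rot: [-0.002, 0.01, 1.0, 0.0]
ft_force: [1.1, -0.3, -0.2]
finger_gap: 0.04
grasp_force: 0.0
```

Request:
{"name": "step_arm", "arguments": {
  "motion": [
    [[0,0,0,0,0,0],[0,0,0,0,0,0],[0,0,0,0,0,0],[0,0,0,0,0,0],[0,0,0,0,0,0],[0,0,0,0,0,0],[0,0,0,0,0,0],[0,0,0,0,0,0]]
  ],
  "gripper": -1,
  "newtons": 45
}}

```text
time: 11.43
ee_pos: [0.5466, 0.2473, 0.0494]
tcp_rot: [-0.002, 0.01, 1.0, 0.0]
ft_force: [-0.8, 0.2, 5.2]
finger_gap: 0.0115
grasp_force: 45.0
```

Request:
{"name": "step_arm", "arguments": {
  "motion": [
    [[0,0,-0.01,0,0,0],[0,0,-0.025,0,0,0],[0,0,-0.045,0,0,0],[0,0,-0.07,0,0,0],[0,0,-0.1,0,0,0],[0,0,-0.13,0,0,0],[0,0,-0.16,0,0,0],[0,0,-0.19,0,0,0],[0,0,-0.2,0,0,0],[0,0,-0.2,0,0,0],[0,0,-0.2,0,0,0]]
  ]
}}

```text
time: 12.35
ee_pos: [0.5469, 0.2465, 0.1988]
tcp_rot: [-0.002, 0.01, 1.0, -0.0]
ft_force: [-0.4, -0.7, -5.0]
finger_gap: 0.012
grasp_force: 45.0
```

```bash
python3 - <<'E'
from h import *
T=np.array([.5005,-.25,-.196])
g=place([(0.010,0,.195),(.01,0,.12),(0.010,0,.06)],T)
rows([tool(x,T[2]+np.pi/2) for x in g])
E
```

```text
ee [0.5469 0.2465 0.1988] t 12.35
[0.0356, -0.6655, 0.0057, -0.0003, -0.0014, 0.0561]
[0.0351, -0.6654, 0.1057, -0.0003, -0.0014, 0.0561]
[0.0348, -0.6654, 0.1857, -0.0003, -0.0014, 0.0561]
```

Request:
{"name": "step_arm", "arguments": {
  "motion": [
    [[0.002,-0.02,0,0,0,0.004],[0.004,-0.05,0,0,0,0.008],[0.008,-0.09,0,0,0,0.012],[0.01,-0.135,0,0,0,0.016],[0.012,-0.18,0,0,0,0.02],[0.014,-0.225,0,0,0,0.024],[0.016,-0.27,0,0,0,0.028],[0.018,-0.315,0,0,0,0.032],[0.02,-0.36,0,0,0,0.036],[0.022,-0.405,0,0,0,0.04],[0.025,-0.45,0,0,0,0.044],[0.028,-0.495,0,0,0,0.048],[0.03,-0.54,0,0,0,0.052],[0.033,-0.58,0,0,0,0.056],[0.035,-0.615,0,0,0,0.056],[0.035,-0.64,0,0,0,0.056],[0.035,-0.655,0,0,0,0.056],[0.035,-0.665,0,0,0,0.056],[0.035,-0.665,0,0,0,0.056],[0.035,-0.665,0,0,0,0.056]]
  ]
}}

```text
time: 14.02
ee_pos: [0.511, -0.2498, 0.1987]
tcp_rot: [-0.003, 0.097, 0.995, 0.0]
ft_force: [0.3, -0.6, -4.5]
finger_gap: 0.0113
grasp_force: 45.0
```

```bash
python3 - <<'E'
from h import *
T=np.array([.5005,-.25,-.196])
g=place([(.01,0,.12),(0.010,0,.055),(0.010,0,.0475)],T)
rows([tool(x,T[2]+np.pi/2) for x in g])
E
```

```text
ee [ 0.511  -0.2498  0.1987] t 14.02
[-0.0002, -0.003, 0.1049, 0.0001, -0.0017, 0.0005]
[-0.0007, -0.003, 0.1916, 0.0001, -0.0017, 0.0005]
[-0.0007, -0.003, 0.2016, 0.0001, -0.0017, 0.0005]
```

Request:
{"name": "step_arm", "arguments": {
  "motion": [
    [[0,-0.003,0.03,0,0,0],[0,-0.003,0.07,0,0,0],[0,-0.003,0.11,0,0,0],[0,-0.003,0.15,0,0,0],[0,-0.003,0.175,0,0,0],[0,-0.003,0.185,0,0,0],[0,-0.003,0.189,0,0,0],[0,-0.003,0.193,0,0,0],[0,-0.003,0.196,0,0,0],[0,-0.003,0.199,0,0,0],[0,-0.003,0.199,0,0,0],[0,-0.003,0.199,0,0,0]]
  ]
}}

```text
time: 15.02
ee_pos: [0.5102, -0.2536, 0.0505]
tcp_rot: [-0.002, 0.098, 0.995, -0.0]
ft_force: [-0.0, -0.6, -4.6]
finger_gap: 0.0118
grasp_force: 45.0
```

Still hanging at −4.6 N. I'll lower the last few mm in small steps.

Request:
{"name": "step_arm", "arguments": {
  "motion": [
    [[0,0,0.001,0,0,0],[0,0,0.002,0,0,0],[0,0,0.003,0,0,0],[0,0,0.004,0,0,0],[0,0,0.005,0,0,0],[0,0,0.005,0,0,0],[0,0,0.005,0,0,0]]
  ]
}}

```text
time: 15.6
ee_pos: [0.5099, -0.2535, 0.0473]
tcp_rot: [-0.002, 0.098, 0.995, -0.001]
ft_force: [-4.4, 0.5, 8.9]
finger_gap: 0.0117
grasp_force: 45.0
```

Request:
{"name": "step_arm", "arguments": {
  "motion": [
    [[0,0,-0.001,0,0,0],[0,0,-0.001,0,0,0]]
  ]
}}

```text
time: 15.77
ee_pos: [0.51, -0.2535, 0.0474]
tcp_rot: [-0.002, 0.098, 0.995, -0.0]
ft_force: [-2.4, 0.0, 2.9]
finger_gap: 0.0117
grasp_force: 45.0
```

Request:
{"name": "step_arm", "arguments": {
  "motion": [
    [[0,0,0,0,0,0],[0,0,0,0,0,0],[0,0,0,0,0,0],[0,0,0,0,0,0],[0,0,0,0,0,0],[0,0,-0.02,0,0,0],[0,0,-0.06,0,0,0],[0,0,-0.11,0,0,0],[0,0,-0.2,0,0,0],[0,0,-0.2,0,0,0],[0,0,-0.2,0,0,0],[0,0,-0.2,0,0,0]]
  ],
  "gripper": 0.1
}}

```text
time: 16.77
ee_pos: [0.5114, -0.2535, 0.1992]
tcp_rot: [-0.001, 0.098, 0.995, -0.001]
ft_force: [-0.2, -1.0, -1.6]
finger_gap: 0.0479
grasp_force: 0.0
```

```bash
python3 - <<'E'
from h import *
rows([tool((.5433,.0783,z),U[2]) for z in (.20,.0238)])
E
```

```text
ee [ 0.5114 -0.2535  0.1992] t 16.77
[0.0443, 0.4422, -0.002, -0.0009, 0.0002, 0.4444]
[0.044, 0.4428, 0.2329, -0.0009, 0.0002, 0.4444]
```

Request:
{"name": "step_arm", "arguments": {
  "motion": [
    [[0.044,0.442,-0.002,0,0,0.444],[0.044,0.442,-0.002,0,0,0.444],[0.044,0.442,-0.002,0,0,0.444],[0.044,0.442,-0.002,0,0,0.444],[0.044,0.442,-0.002,0,0,0.444],[0.044,0.442,-0.002,0,0,0.444],[0.044,0.442,-0.002,0,0,0.444],[0.044,0.442,-0.002,0,0,0.444],[0.044,0.442,-0.002,0,0,0.444],[0.044,0.442,-0.002,0,0,0.444],[0.044,0.442,-0.002,0,0,0.444],[0.044,0.442,-0.002,0,0,0.444],[0.044,0.442,-0.002,0,0,0.444],[0.044,0.442,-0.002,0,0,0.444],[0.044,0.442,-0.002,0,0,0.444],[0.044,0.442,-0.002,0,0,0.444],[0.044,0.442,-0.002,0,0,0.444]]
  ],
  "gripper": 0.5
}}

```text
time: 18.18
ee_pos: [0.5425, 0.078, 0.198]
tcp_rot: [-0.002, 0.714, 0.7, -0.002]
ft_force: [0.2, -0.6, 0.2]
finger_gap: 0.0662
grasp_force: 0.0
```

```bash
python3 - <<'E'
from h import *
from rig import manip
rows([tool((.5433,.0783,z),U[2]) for z in (.20,.06,.0238)])
s=manip.sense(); w=manip.capture("wrist"); t=manip.capture("side")["image"]
c=wristcam(w,s)
# cover model at assumed pose: origin from release TCP (cover x 55)
P=np.array([.5433,.0783,U[2]]); L=np.array([(.0775-.055,sy*.048,.017) for sy in(1,-1)]+[(-.0775-.055,sy*.048,.017) for sy in(1,-1)])
print(cv2.projectPoints(place(L,P),c["rvec"],c["tvec"],c["camera_matrix"],None)[0][:,0].round(1).tolist())
a=cv2.resize(w["image"][100:270,100:350],(500,340),interpolation=cv2.INTER_CUBIC); b=cv2.resize(t[120:290,220:370],(300,340))
cv2.imwrite("pics/f.png",np.hstack([a,b]))
E
```

```text
ee [0.5425 0.078  0.198 ] t 18.18
[0.0004, 0.0011, -0.0026, -0.0016, -0.0, 0.0006]
[0.0004, 0.002, 0.184, -0.0016, -0.0, 0.0006]
[0.0004, 0.0023, 0.2323, -0.0016, -0.0, 0.0006]
[[301.8, 151.9], [300.2, 233.8], [163.1, 151.6], [170.4, 233.3]]
```

View pics/f.png

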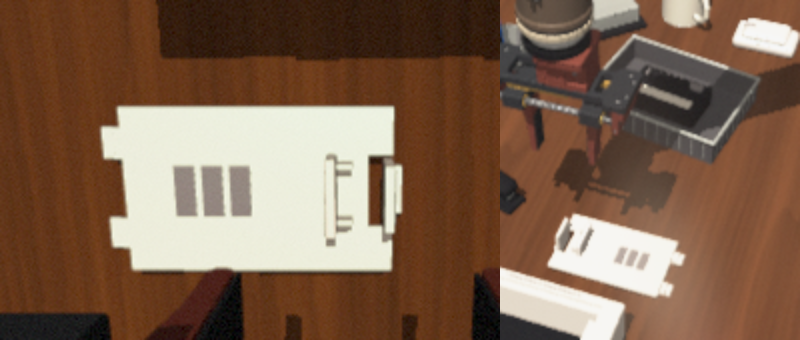

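The pack stands flat in the tray, right (680,90). The cover lies at left with corners (117,107) to (392,270), about 5 mm nearer the robot than where I released it, so I'll shift the grasp −4 mm in x.

Request:
{"name": "step_arm", "arguments": {
  "motion": [
    [[-0.001,-0.004,0.05,-0.0016,0,0.0006],[-0.001,-0.004,0.1,-0.0016,0,0.0006],[-0.001,-0.004,0.15,-0.0016,0,0.0006],[-0.001,-0.004,0.184,-0.0016,0,0.0006],[-0.001,-0.004,0.205,-0.0016,0,0.0006],[-0.001,-0.004,0.222,-0.0016,0,0.0006],[-0.001,-0.004,0.232,-0.0016,0,0.0006],[-0.001,-0.004,0.232,-0.0016,0,0.0006],[-0.001,-0.004,0.232,-0.0016,0,0.0006]]
  ]
}}

```text
time: 19.03
ee_pos: [0.5392, 0.0778, 0.0247]
tcp_rot: [0.0, 0.715, 0.699, 0.0]
ft_force: [0.9, -0.5, -0.1]
finger_gap: 0.0661
grasp_force: 0.0
```

Request:
{"name": "step_arm", "arguments": {
  "motion": [
    [[0,0,0,0,0,0],[0,0,0,0,0,0],[0,0,0,0,0,0],[0,0,0,0,0,0],[0,0,0,0,0,0],[0,0,0,0,0,0],[0,0,0,0,0,0],[0,0,0,0,0,0]]
  ],
  "gripper": -0.6,
  "newtons": 25
}}

```text
time: 19.7
ee_pos: [0.5383, 0.0776, 0.0248]
tcp_rot: [0.0, 0.715, 0.7, -0.0]
ft_force: [-3.8, -0.9, 9.4]
finger_gap: 0.0299
grasp_force: 25.0
```

Request:
{"name": "step_arm", "arguments": {
  "motion": [
    [[0,0,-0.02,0,0,0],[0,0,-0.06,0,0,0],[0,0,-0.11,0,0,0],[0,0,-0.16,0,0,0],[0,0,-0.21,0,0,0],[0,0,-0.26,0,0,0],[0,0,-0.28,0,0,0],[0,0,-0.28,0,0,0],[0,0,-0.28,0,0,0]]
  ]
}}

```text
time: 20.45
ee_pos: [0.5388, 0.0774, 0.2345]
tcp_rot: [0.001, 0.715, 0.699, 0.0]
ft_force: [-0.2, -0.5, -1.5]
finger_gap: 0.0296
grasp_force: 25.0
```

```bash
python3 - <<'E'
from h import *
g=(.0553,.0015,.0788)
p,M=pivot(g,.3,.032)
rows([(p+[0,0,.08],M),(p+[0,0,.03],M)])
E
```

```text
ee [0.5388 0.0774 0.2345] t 20.45
[0.2288, 0.0937, 0.0358, -0.095, 0.0002, -0.0002]
[0.2289, 0.0936, 0.1025, -0.095, 0.0002, -0.0002]
```

Request:
{"name": "step_arm", "arguments": {
  "motion": [
    [[0.04,0.02,0.006,-0.02,0,0],[0.08,0.035,0.012,-0.04,0,0],[0.125,0.055,0.02,-0.06,0,0],[0.17,0.075,0.03,-0.08,0,0],[0.21,0.09,0.036,-0.095,0,0],[0.229,0.094,0.036,-0.095,0,0],[0.229,0.094,0.036,-0.095,0,0],[0.229,0.094,0.06,-0.095,0,0],[0.229,0.094,0.085,-0.095,0,0],[0.229,0.094,0.1,-0.095,0,0],[0.229,0.094,0.1,-0.095,0,0],[0.229,0.094,0.1,-0.095,0,0],[0.229,0.094,0.1,-0.095,0,0]]
  ]
}}

```text
time: 21.53
ee_pos: [0.6132, 0.2475, 0.1597]
tcp_rot: [0.106, 0.707, 0.692, 0.104]
ft_force: [0.0, 0.0, -0.9]
finger_gap: 0.0294
grasp_force: 25.0
```

```bash
python3 - <<'E'
from h import *
g=(.0553,.0015,.0788)
rows([pivot(g,.3,d) for d in (.026,.013,0)])
print(pivot(g,.3,.026)[0],pivot(g,.3,0)[0])
E
```

```text
ee [0.6132 0.2475 0.1597] t 21.53
[-0.0002, -0.021, 0.0406, -0.0003, 0.0, -0.0003]
[-0.0002, -0.0383, 0.0406, -0.0003, 0.0, -0.0003]
[-0.0002, -0.0556, 0.0406, -0.0003, 0.0, -0.0003]
[0.60712457 0.247517   0.12594038] [0.58229129 0.24803857 0.11825685]
```

Request:
{"name": "step_arm", "arguments": {
  "motion": [
    [[0,-0.01,0.02,0,0,0],[0,-0.018,0.034,0,0,0],[0,-0.021,0.0406,0,0,0],[0,-0.021,0.0406,0,0,0],[0,-0.021,0.0406,0,0,0]]
  ]
}}

```text
time: 21.95
ee_pos: [0.6068, 0.2479, 0.1257]
tcp_rot: [0.106, 0.707, 0.692, 0.104]
ft_force: [0.1, -0.9, 0.1]
finger_gap: 0.0295
grasp_force: 25.0
```

Request:
{"name": "step_arm", "arguments": {
  "motion": [
    [[0,-0.004,0,0,0,0],[0,-0.008,0,0,0,0],[0,-0.012,0,0,0,0],[0,-0.016,0,0,0,0],[0,-0.016,0,0,0,0]]
  ]
}}

```text
time: 22.37
ee_pos: [0.5946, 0.2483, 0.122]
tcp_rot: [0.106, 0.707, 0.692, 0.104]
ft_force: [0.1, -0.4, -1.5]
finger_gap: 0.0298
grasp_force: 25.0
```

```bash
python3 - <<'E'
from h import *
g=(.0553,.0015,.0788)
rows([pivot(g,.3,d) for d in (.013,0)])
E
```

```text
ee [0.5946 0.2483 0.122 ] t 22.37
[-0.0007, 0.0002, -0.0001, -0.0005, 0.0, 0.0]
[-0.0007, -0.0172, -0.0, -0.0005, 0.0, 0.0]
```

Request:
{"name": "step_arm", "arguments": {
  "motion": [
    [[0,-0.004,0,0,0,0],[0,-0.008,0,0,0,0],[0,-0.012,0,0,0,0],[0,-0.015,0,0,0,0],[0,-0.017,0,0,0,0],[0,-0.017,0,0,0,0],[0,-0.017,0,0,0,0]]
  ]
}}

```text
time: 22.95
ee_pos: [0.5832, 0.2484, 0.1183]
tcp_rot: [0.106, 0.707, 0.692, 0.104]
ft_force: [0.7, -0.8, -1.8]
finger_gap: 0.0297
grasp_force: 25.0
```

```bash
python3 - <<'E'
from h import *
g=(.0553,.0015,.0793)
rows([pivot(g,t) for t in (.25,.2,.15,.1,.05,0.)])
E
```

```text
ee [0.5832 0.2484 0.1183] t 22.95
[-0.0005, -0.0005, 0.0081, 0.0155, 0.0001, -0.0001]
[-0.0005, -0.0004, 0.0171, 0.0315, 0.0001, -0.0001]
[-0.0005, -0.0007, 0.0262, 0.0474, 0.0, -0.0001]
[-0.0005, -0.0014, 0.0352, 0.0633, 0.0, -0.0001]
[-0.0005, -0.0026, 0.0442, 0.0792, 0.0, -0.0001]
[-0.0005, -0.0043, 0.0531, 0.0951, 0.0, -0.0001]
```

Fed in freely. Now I'll pivot down to 0.05 rad and check the force.

Request:
{"name": "step_arm", "arguments": {
  "motion": [
    [[0,-0.0005,0.008,0.0155,0,0],[0,-0.0005,0.017,0.0315,0,0],[0,-0.0007,0.026,0.0475,0,0],[0,-0.0014,0.035,0.063,0,0],[0,-0.002,0.04,0.071,0,0],[0,-0.0026,0.044,0.079,0,0],[0,-0.0026,0.044,0.079,0,0],[0,-0.0026,0.044,0.079,0,0]]
  ]
}}

```text
time: 23.62
ee_pos: [0.5909, 0.2483, 0.0859]
tcp_rot: [0.018, 0.714, 0.699, 0.018]
ft_force: [0.9, -0.0, -1.4]
finger_gap: 0.0294
grasp_force: 25.0
```

```bash
python3 - <<'E'
from h import *
g=(.0553,.0015,.0793)
rows([pivot(g,t) for t in (.05,0.)])
E
```

```text
ee [0.5909 0.2483 0.0859] t 23.62
[-0.0006, 0.0002, -0.0002, 0.0002, -0.0, -0.0002]
[-0.0006, 0.0008, 0.0089, 0.0162, -0.0, -0.0002]
```

Request:
{"name": "step_arm", "arguments": {
  "motion": [
    [[0,0.0004,0.003,0.0055,0,0],[0,0.0006,0.006,0.011,0,0],[0,0.0008,0.009,0.0162,0,0],[0,0.0008,0.01,0.0162,0,0],[0,0.0008,0.01,0.0162,0,0]]
  ]
}}

```text
time: 24.03
ee_pos: [0.5919, 0.2485, 0.0799]
tcp_rot: [-0.0, 0.715, 0.699, -0.0]
ft_force: [-4.3, -1.8, 8.6]
finger_gap: 0.0294
grasp_force: 25.0
```

Request:
{"name": "step_arm", "arguments": {
  "motion": [
    [[0,0,0.001,0,0,0],[0,0,0.001,0,0,0]]
  ]
}}

```text
time: 24.2
ee_pos: [0.5919, 0.2485, 0.0798]
tcp_rot: [0.0, 0.715, 0.7, -0.0]
ft_force: [-5.4, -3.3, 13.8]
finger_gap: 0.0294
grasp_force: 25.0
```

Request:
{"name": "step_arm", "arguments": {
  "motion": [
    [[0,0,0,0,0,0],[0,0,0,0,0,0],[0,0,0,0,0,0],[0,0,0,0,0,0],[0,0,0,0,0,0],[0,0,-0.05,0,0,0],[0,0,-0.1,0,0,0],[0,0,-0.15,0,0,0],[0,0,-0.2,0,0,0],[0,0,-0.2,0,0,0],[0,0,-0.2,0,0,0],[0,0,-0.2,0,0,0]]
  ],
  "gripper": 0.5
}}

```text
time: 25.2
ee_pos: [0.5916, 0.2478, 0.2271]
tcp_rot: [-0.0, 0.715, 0.699, -0.001]
ft_force: [-0.1, -0.3, -0.3]
finger_gap: 0.0658
grasp_force: 0.0
```

I've used all my picture views, so I'll go back to the first wrist-view pose and compare numerically with the seated-cover image.

```bash
python3 - <<'E'
from h import *
rows([tool((.5932,.2431,.2496),-.017)])
E
```

```text
ee [0.5916 0.2478 0.2271] t 25.2
[-0.0062, 0.0023, -0.0301, -0.0004, 0.0003, -0.0014]
```

Request:
{"name": "step_arm", "arguments": {
  "motion": [
    [[-0.006,0.002,-0.03,0,0,-0.001],[-0.006,0.002,-0.03,0,0,-0.001],[-0.006,0.002,-0.03,0,0,-0.001],[-0.006,0.002,-0.03,0,0,-0.001]]
  ]
}}

```text
time: 25.53
ee_pos: [0.5929, 0.2433, 0.2486]
tcp_rot: [-0.001, 0.714, 0.701, -0.001]
ft_force: [-0.2, -0.9, -0.9]
finger_gap: 0.0659
grasp_force: 0.0
```

```bash
python3 - <<'E'
from h import *
from rig import manip
s=manip.sense();print(s["ee_pos"].round(4))
b=manip.capture("wrist")["image"]; a=cv2.imread("pics/w1.png")
ga,gb=[cv2.resize(cv2.cvtColor(i,cv2.COLOR_BGR2GRAY),None,fx=4,fy=4,interpolation=cv2.INTER_CUBIC) for i in(a,b)]
for n,(x0,x1,y0,y1) in dict(outlets=(200,312,60,115),vents=(182,232,172,208),wall=(260,281,168,222),tab=(283,303,168,222),tabonly=(291,301,172,218),lugline=(150,172,142,236),toplineL=(160,260,141,152),botline=(230,290,224,238)).items():
    t=ga[y0*4:y1*4,x0*4:x1*4]; S=gb[y0*4-40:y1*4+40,x0*4-40:x1*4+40]
    _,v,_,l=cv2.minMaxLoc(cv2.matchTemplate(S,t,cv2.TM_CCOEFF_NORMED)); print(n,round(v,3),(l[0]-40)/4,(l[1]-40)/4)
E
```

```text
[0.5929 0.2433 0.2486]
outlets 0.995 0.25 0.0
vents 0.995 -0.5 -0.25
wall 0.853 -0.5 -0.25
tab 0.848 0.0 -0.5
tabonly 0.806 -0.25 -0.5
lugline 0.967 0.0 0.25
toplineL 0.918 0.75 0.25
botline 0.942 0.25 0.5
```

```bash
python3 - <<'E'
from h import *
rows([tool(place([(.043,0,z)],U)[0],U[2]) for z in(.12,.101,.096)])
E
```

```text
ee [0.5928 0.2434 0.2486] t 25.58
[0.0041, -0.0174, 0.1715, -0.0008, 0.0003, 0.0009]
[0.0041, -0.0173, 0.1969, -0.0008, 0.0003, 0.0009]
[0.0041, -0.0173, 0.2035, -0.0008, 0.0003, 0.0009]
```

Request:
{"name": "step_arm", "arguments": {
  "motion": [
    [[0.004,-0.017,0.04,0,0,0],[0.004,-0.017,0.08,0,0,0],[0.004,-0.017,0.12,0,0,0],[0.004,-0.017,0.15,0,0,0],[0.004,-0.017,0.172,0,0,0],[0.004,-0.017,0.185,0,0,0],[0.004,-0.017,0.193,0,0,0],[0.004,-0.017,0.196,0,0,0],[0.004,-0.017,0.198,0,0,0],[0.004,-0.017,0.198,0,0,0]]
  ],
  "gripper": -1
}}

```text
time: 26.42
ee_pos: [0.5811, 0.2472, 0.1025]
tcp_rot: [0.0, 0.714, 0.701, 0.0]
ft_force: [-0.7, 0.6, -0.0]
finger_gap: 0.0032
grasp_force: 0.0
```

Request:
{"name": "step_arm", "arguments": {
  "motion": [
    [[0,0,0.002,0,0,0],[0,0,0.0035,0,0,0],[0,0,0.0045,0,0,0],[0,0,0.0045,0,0,0]]
  ]
}}

```text
time: 26.75
ee_pos: [0.5808, 0.2469, 0.0987]
tcp_rot: [0.0, 0.714, 0.701, -0.0]
ft_force: [-1.2, 0.5, 0.2]
finger_gap: 0.0005
grasp_force: 0.0
```

Request:
{"name": "step_arm", "arguments": {
  "motion": [
    [[0,0,0.001,0,0,0],[0,0,0.002,0,0,0],[0,0,0.003,0,0,0],[0,0,0.0035,0,0,0],[0,0,0.0035,0,0,0]]
  ]
}}

```text
time: 27.17
ee_pos: [0.5809, 0.247, 0.0974]
tcp_rot: [0.0, 0.714, 0.701, 0.0]
ft_force: [-3.4, -3.2, 11.4]
finger_gap: 0.0002
grasp_force: 5.5
```

The wall top is at 97 mm, as expected for a seated cover, and holds 11 N. Now I'll retreat.

Request:
{"name": "step_arm", "arguments": {
  "motion": [
    [[0,0,-0.02,0,0,0],[0,0,-0.06,0,0,0],[0,0,-0.11,0,0,0],[0,0,-0.16,0,0,0],[0,0,-0.2,0,0,0],[0,0,-0.2,0,0,0],[0,0,-0.2,0,0,0],[0,0,-0.2,0,0,0]]
  ]
}}

```text
time: 27.83
ee_pos: [0.5805, 0.2465, 0.2452]
tcp_rot: [-0.0, 0.714, 0.701, -0.001]
ft_force: [0.4, 0.4, -0.7]
finger_gap: 0.0004
grasp_force: 0.0
```

```bash
python3 - <<'E'
from h import *
from rig import manip
b=manip.capture("wrist"); s=manip.sense(); print(s["ee_pos"].round(4),s["ft_force"].round(1)); 
print(manip.finish_job())
E
```

```text
[0.5803 0.2463 0.2445] [ 0.1 -0.2 -0.2]
the job is handed in; nothing more can be done
None
```

The job is handed in at about 28 s: the battery pack stands in the wire tray and the cover is refitted, with flushness and the sprung-out tab checked only by image comparison and an 11 N press, since `finish_job` returned no verdict.

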